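Seat the float bowl and click the float gauge over it

ROBOT

A 7-joint arm with a two-finger parallel gripper is mounted at the origin on the work surface. World frame = base frame: x ahead of the robot, y to its left, z up, the work surface at z = 0. Lengths are in m, angles in rad, forces in N, time in s.
With the tool pointing down it reaches from about 0.4 to 0.85 m from the base axis. Payload 10.4 kg.
Tool frame: the origin (TCP) lies between the finger pads; the fingertips stand 22 mm ahead of it and the grasp point (between the pads) lies 3 mm ahead of it; z points along the fingers, y is the line along which they close (so a half turn about z gives the same grasp; the last joint's range is limited). The gripper opens to 85 mm and grips with 20 to 120 N. Pads are 22 mm wide; open, the fingers measure 114 mm over their backs; the gripper's body (76 mm by 85 mm) begins 54 mm behind the grasp point. The pads swing forward as they close: fully open they stand 13 mm farther back than shut.
Start: joints at [1.128, 0.332, -0.065, 1.46, 0.022, 1.35, -0.088], TCP at [0.255, -0.571, 0.253] pointing down, gripper open.
Joint ranges: [-2.6, 2.6], [-0.5, 2.12], [-1.47, 1.34], [0.16, 2.42], [-1.27, 4.41], [0.06, 2.06], [-2.6, 2.6]. Speed limits (rad/s): [2.22, 2.22, 2.79, 2.79, 3.14, 3.14, 3.14].

INTERFACE

Orientations are given as a unit quaternion [x, y, z, w].
In Python, from workcell import manip, camera, ticket, boxes_of, outline_of gives the robot as it stands.
- The arm moves only by the tool carry_out, never from a script. Its argument "deltas" is a list of rows, each a list of 5 numbers: the shift along the tool's x, y, z as a fraction of full scale, then the turn about the tool's z as a fraction of full scale, then the opening, from -1 (shut) to 1 (fully open), so that 0 is half open. In form: [[tx, ty, tz, spin, gripper], ...]. A call has 1 to 20 rows; each row is the pose to reach, as a shift and turn from the pose commanded when the call began, along the tool's axes at that moment; what a row does not reach only later rows make up. Full scale, the value 1, is 150 mm for a shift and 30 degrees for a turn. A row lasts 1/8 s, in which the tool goes at most 62.5 mm and 10.7 degrees, less where a joint would pass 70% of its speed; a pose out of reach is approached as far as the arm can. A call with a number of a shift or a turn outside -1 to 1 is refused whole. A call with a gripper value outside its range is refused whole. The fingers move at their own pace and stop on an object; "force" is the grip in N (left out, the last holds). Time passes only in rows, so rows that repeat a pose let the fingers close. It gives the time, the measured TCP pose, the force, the opening and the grip force at its end, in the units of the state.
- manip.get_obs(): the state, without advancing time (a new reading comes with each control period).
- camera(name): name is "side" or "top"; returns a dict with "img" (400x640x3 uint8, red, green, blue), "depth" (400x640 float32, m along the optical axis (not along the pixel's ray), 0 where there is no reading), "vertical_fov" (degrees; the focal length in pixels is half the picture's height over the tangent of half this angle, whatever the lens; pixels are square), "cx", "cy" (the principal point, pixels), "R" (3x3) and "t" (3): a world point X has camera coordinates R X + t. Camera axes: x right, y down, z forward; pixel columns grow to the right and rows downward; lengths in m; the calibration is good to about 2 mm. A picture is of the moment at which its call begins.
- ticket.hand_in(): hands the job in; it is judged then, once.
Trained networks look in a picture, given as the dict that the camera call returned (one of the last four; its "shot" number tells which), for a name from the list of things; names that differ only in an ending like _2 or _b are one class to them, and where a whole thing is asked for, a point or a joint stands for the part that bears it (a point fixed in the world has none). Each returns a list of dicts, best first, with "conf" (0 to 1); they miss things now and then, are a little off and sometimes report something else, mostly with a low value. They report only what shows in the picture. A call takes as long as a camera call. They do not tell look-alikes from the thing itself.
- boxes_of(query, picture): "position" ([x, y, z] in m, in world coordinates, good to about 4 mm: the middle of the surface that is visible of it).
- outline_of(query, picture): "region" (400x640 bool, what is visible of it).
The state is a dict: "clock": time; "joint_pos": joint angles; "joint_velocities": joint speeds; "tau": joint torques, N m; "position": TCP position; "ee_rot": TCP orientation; "ft_force": force on the tool from outside, world axes, zero at the start; "torque": the same for the moment, N m; "grip_width": opening from 0.0 (shut) to 1.0 (fully open); "grasp_force": force on a finger pad.
Only numpy, scipy, OpenCV 4.12 (cv2) and the standard library are available. Lean on these libraries where they do the work, as an engineer would, in place of code of your own. Each camera call takes 0.05 s, during which the arm holds its last target. There are 200 camera calls.

TASK

The blue float bowl was left mouth-down on the rubber mat: turn it over and stand it mouth-up in the middle of the black square seat of the float-height gauge, and let go of it. Then take the gauge's red carriage by its black knob, slide it along the rail until its ball clicks into the notch at the yellow mark, so that the dial stands over the bowl, without running past the notch. Finish there still holding the knob; leave the other things on the shelf where they are.

Things in the scene. Friction and masses are not known exactly. Their poses are not given: they have to be found in the camera images.
- bowl_mid (a point): Centre (half-way up) of the blue anodized float bowl, a loose, square, straight-sided open cup 52 x 52 mm and 50 mm tall, walls 4 mm, about 0.14 kg, flat closed bottom (25 mm from this point) so that it also lies steadily on any side. Its z axis points out of the CLOSED bottom: z up means mouth-down (as at the start), z down means mouth-up. Its x and y axes are square to its four sides. It starts on the black rubber mat, whose top is 3 mm above the shelf.
- bowl: The same bowl; origin at the centre of its mouth rim, axes as above.
- seat (a point): Centre of the top of the black rubber seat, 76 x 76 mm with a white border 84 mm square, on the gauge's base plate (fixed, 200 x 320 x 8 mm); 12 mm above the shelf. The gauge's yaw varies; this point's y axis runs along the rail, x square to it away from the robot side (the rail runs 105 mm beyond the seat in +x), z up.
- knob (a point): Middle of the black square knob on the red carriage: 18 x 18 mm, sides square to the rail, reaching 20 mm above and 22 mm below this point, 120 mm above the shelf. The carriage body under it is 44 x 50 mm, top 98 mm above the shelf. From it an arm, 14 mm wide, reaches 105 mm in -x to a round dial 36 mm across (top 104 mm above the shelf) with a brass pin whose tip is 71 mm above the shelf. Axes as the seat's.
- notch (a point): Where the middle of the knob is when the carriage sits in the notch (same height, same axes as the seat; straight beyond the seat in +x). Marked by a yellow band on the rail and between two brass ridges. The carriage starts 110 to 170 mm from it on its +y side and slides in -y to it.
- carriage (a joint): Travel of the red carriage along the steel rail in m, growing as it moves in -y of the gauge; 0 at the far +y end, 0.170 in the notch, end stop at 0.205. It needs about 1.5 N to slide. A sprung ball rides over a ridge 6.4 mm before the notch (resistance rises to about 7 N from 12.6 mm before the notch), then drops in; the same ridge stands 6.4 mm after the notch, so 7 N or so holds it there.
- gauge: The float-height gauge fixture: origin at the centre of the underside of its base plate; y along the rail, x away from the robot side. The steel rail (320 mm long, top 74 mm above the shelf) lies at x = +55 mm; its end posts reach 82 mm.
- funnel: Yellow plastic funnel standing on its wide rim, 116 mm across, 105 mm tall; a bystander, origin under its centre.
- manifold: Cast aluminium intake manifold, 90 x 75 mm, 93 mm tall; a bystander, origin under its centre.
- density_gauge: Dented steel air density gauge in a round upright housing, 110 mm across, 121 mm tall; a bystander, origin under its centre.
- cleaner_can: Red spray can, 66 mm across, 190 mm tall; a bystander, origin under its centre.
- screwdriver: Screwdriver lying on the shelf; a bystander.
Not all that is in view belongs to the job. There is more than one size of the bowl; the job needs the largest.

How it is judged:
On the way, in this order (a step that is already met when the one before it is completed fails the run):
1. the bowl stands mouth-up in the middle of the seat, let go (horizontal distance between bowl_mid and seat below 0.015 m and angle between bowl_mid's own z axis and vertical above 3.04 rad and z of bowl_mid in the frame of seat between 0.02 and 0.03 m and linear speed of bowl below 0.03 m/s and contact force between the fingers and bowl below 0.05 N), for 0.2 s.
2. the carriage sits in the notch, the knob in the fingers (y of knob in the frame of notch between -0.0025 and 0.0025 m and contact force between the fingers and carriage above 1.5 N and distance between the grasp point and knob below 0.035 m), for 0.3 s.
At the end, for the whole second after the job is handed in: The bowl stands mouth-up (within 0.1 rad) on the seat, its centre within 15 mm of the seat's centre, untouched by the fingers; the carriage is within 2.5 mm of the notch and still; the fingers still hold its knob (over 1.5 N on the carriage, grasp point within 35 mm of the knob's middle) (all of step 1 and all of step 2 and velocity of joint carriage between -0.01 and 0.01 m/s); the arm keeps its last pose, push and grip.
It fails at once if the carriage runs more than 8 mm past the notch (value of joint carriage above 0.178 m).
It fails at once if a bystander is moved more than 25 mm (distance of any of funnel, manifold, density_gauge, cleaner_can, screwdriver from where it was at the start of the episode above 0.025 m).
It also fails if it takes over 64 s, if anything falls off the work surface, if the arm or the gripper's body presses on something with over 40 N, if the wrist force passes 120 N, or if a joint passes its speed limit or range.

## Working session

There is one attempt and no reset: what is moved stays moved. The work goes in short steps, Python scripts to look and compute and a tool call to move; the robot and the scene stay as the last step left them, time stands still between calls to the robot, and variables do not carry over. Pictures are saved under pics/ and viewed, at most 10 in all, crops included, and the job is handed in when it is done.

Besides the shell and the picture viewer there is one more tool, called after "Request:" by a JSON object that holds its "api" and its "payload". carry_out: Moves the arm, as the interface text tells. Its arguments: {"type":"object","properties":{"deltas":{"type":"array","items":{"type":"array","items":{"type":"number"}}},"force":{"type":"number"}},"required":["deltas"]}

```bash
mkdir -p pics; cat > h.py <<'E'
import numpy as np, cv2
from workcell import manip, camera, ticket, boxes_of, outline_of
def K(c):
    h=c["img"].shape[0]; return h/2/np.tan(np.radians(c["vertical_fov"])/2)
def pts(c,mask=None):
    f=K(c); d=c["depth"]; v,u=np.nonzero((d>0)&(mask if mask is not None else True))
    z=d[v,u]; P=np.c_[(u-c["cx"])/f*z,(v-c["cy"])/f*z,z]
    return (P-c["t"])@np.asarray(c["R"]),u,v
def proj(c,X):
    p=np.asarray(c["R"])@X+c["t"]; return K(c)*p[:2]/p[2]+[c["cx"],c["cy"]]
def save(img,n): cv2.imwrite("pics/"+n,img[:,:,::-1])
E
python3 - <<'E'
from h import *
for n in("top","side"):
    c=camera(n); save(c["img"],n+"0.png"); print(n,np.round(-np.asarray(c["R"]).T@c["t"],3),np.round(c["R"],2).tolist())
    for q in("bowl","knob","gauge","carriage","seat","notch","funnel","manifold","density_gauge","cleaner_can","screwdriver"):
        try: print(q,[(round(b["conf"],2),np.round(b["position"],3).tolist(),np.round(proj(c,b["position"])).tolist()) for b in boxes_of(q,c)[:4]])
        except Exception as e: print(q,e)
o=manip.get_obs(); print(o)
E
```

```text
top [ 0.29  -0.008  1.386] [[-0.09, -1.0, -0.0], [-0.97, 0.09, -0.21], [0.21, -0.01, -0.98]]
bowl [(0.56, [0.5, -0.269, 0.055], [391.0, 201.0]), (0.43, [0.331, -0.388, 0.032], [431.0, 247.0]), (0.4, [0.299, -0.263, 0.032], [396.0, 260.0])]
knob [(0.76, [0.573, 0.238, 0.1], [241.0, 191.0])]
gauge [(0.57, [0.527, 0.121, 0.009], [280.0, 205.0])]
carriage [(0.67, [0.569, 0.238, 0.099], [241.0, 192.0])]
seat [(0.55, [0.524, 0.12, 0.01], [280.0, 206.0]), (0.45, [0.569, 0.24, 0.097], [241.0, 192.0])]
notch [(0.65, [0.528, 0.122, 0.006], [279.0, 205.0])]
funnel [(0.95, [0.658, -0.37, 0.035], [413.0, 156.0])]
manifold [(0.85, [0.439, -0.518, 0.078], [468.0, 211.0])]
density_gauge [(0.65, [0.753, 0.071, 0.1], [287.0, 135.0])]
cleaner_can [(0.58, [0.728, -0.177, 0.17], [361.0, 129.0])]
screwdriver [(0.73, [0.407, 0.488, 0.022], [176.0, 248.0])]
side [-0.047 -1.145  0.929] [[0.88, -0.47, -0.02], [-0.27, -0.48, -0.84], [0.39, 0.74, -0.55]]
bowl [(0.67, [0.494, -0.291, 0.05], [344.0, 256.0]), (0.61, [0.298, -0.277, 0.031], [285.0, 279.0])]
knob []
gauge [(0.84, [0.464, 0.13, 0.009], [281.0, 204.0]
[... 574 characters left out ...]
int_pos': array([ 1.12839972,  0.33223298, -0.06468608,  1.46010488,  0.02158946,
        1.34989534, -0.08850509]), 'joint_velocities': array([ 0.00027383, -0.00042586,  0.00077553, -0.00147001,  0.00180587,
       -0.00044213, -0.0005006 ]), 'tau': array([ 1.56553815e-03, -6.25240946e+01,  4.97201015e-02, -3.91822708e+01,
        1.64249854e-02,  2.02968549e-03,  5.06750644e-05]), 'position': array([ 0.25475335, -0.57074385,  0.25331455]), 'ee_rot': array([9.78053902e-01, 2.08352018e-01, 1.73051328e-05, 2.31025735e-05]), 'ft_force': array([-0.15108863, -0.74584431,  0.76119165]), 'torque': array([-0.03002148,  0.01534392,  0.01047866]), 'grasp_force': 0.0, 'grip_width': 0.9989277953999407}
```

View pics/top0.png

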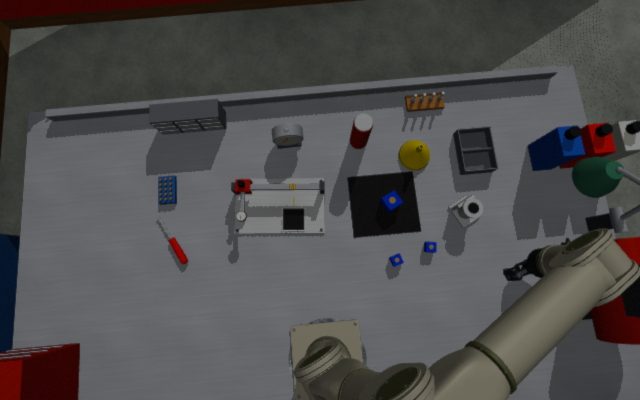

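View pics/side0.png

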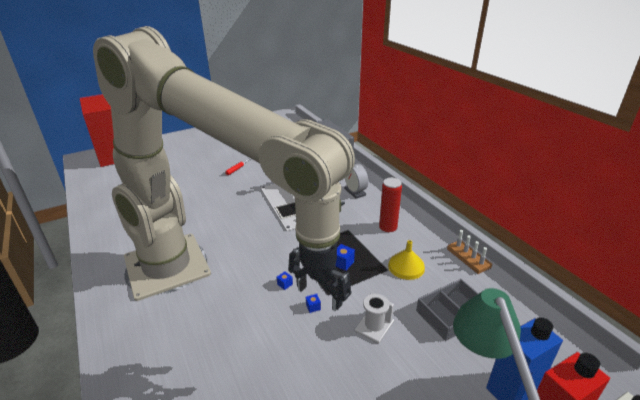

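Look-alikes: blue cups at top pixel (391,201), on the mat and the largest, and (396,260) and (431,247), smaller and on bare shelf. I choose (391,201). Gauge: seat at (293,218), red carriage at (241,186), yellow mark at (293,187), so the carriage slides right in the image (−y).

```bash
cat > m.py <<'E'
from h import *
def bowl(c,near,r=0.07):
    P,u,v=pts(c); im=c["img"].astype(int)[v,u]
    b=(im[:,2]>60)&(im[:,2]>1.6*im[:,0])&(im[:,2]>1.6*im[:,1])&(np.hypot(P[:,0]-near[0],P[:,1]-near[1])<r)
    return P[b]
def rect(P):
    (c,s,a)=cv2.minAreaRect((P[:,:2]*1000).astype(np.float32)); return np.round(c,1),np.round(s,1),round(a,1)
E
python3 - <<'E'
from m import *
c=camera("top"); s=camera("side")
for cc in(c,s):
    for near in([.49,-.275],[.331,-.388],[.299,-.263]):
        B=bowl(cc,near)
        if len(B)<10: print("few",len(B)); continue
        zt=np.percentile(B[:,2],95); T=B[B[:,2]>zt-.008]; print("bowl",len(B),len(T),"z",round(zt,4),"rect",rect(T),"mean",np.round(T.mean(0),4))
P,u,v=pts(c); im=c["img"].astype(int)[v,u]
dark=im.max(1)<45
near=lambda x,y,r:np.hypot(P[:,0]-x,P[:,1]-y)<r
m=dark&near(.47,-.235,.2)&(P[:,2]<.015)
print("mat",m.sum(),rect(P[m]),np.median(P[m][:,2]))
m=dark&near(.474,.075,.06)&(P[:,2]>.004)&(P[:,2]<.03)
print("seat",m.sum(),rect(P[m]),np.median(P[m][:,2]))
red=(im[:,0]>90)&(im[:,0]>2*im[:,1])&near(.569,.238,.08)
print("red",red.sum(),rect(P[red]),np.percentile(P[red][:,2],[5,50,95]))
k=(P[:,2]>.11)&near(.57,.235,.05); print("knob",k.sum(),P[k].mean(0),rect(P[k]),P[k][:,2].max())
yl=(im[:,0]>110)&(im[:,1]>90)&(im[:,2]<.6*im[:,1])&near(.57,.08,.1); print("yellow",yl.sum(),P[yl].mean(0) if yl.any() else 0)
w=(im.min(1)>110)&near(.5,.11,.25)&(P[:,2]>.004)&(P[:,2]<.02); print("base",w.sum(),rect(P[w]),np.median(P[w][:,2]))
rl=near(.57,.11,.2)&(P[:,2]>.062)&(P[:,2]<.078); print("rail",rl.sum(),rect(P[rl]))
A=c["img"][150:270,220:470]; save(cv2.resize(A,None,fx=3.2,fy=3.2,interpolation=cv2.INTER_CUBIC),"crop1.png")
E
```

```text
bowl 216 169 z 0.0594 rect (array([ 503.1, -271.7]), array([51.5, 53.4]), 27.8) mean [ 0.5033 -0.2706  0.0556]
bowl 103 83 z 0.0406 rect (array([ 333.8, -388. ]), array([36.1, 33.8]), 83.1) mean [ 0.3338 -0.387   0.036 ]
bowl 103 89 z 0.0387 rect (array([ 300.3, -265.5]), array([34.5, 35.3]), 18.1) mean [ 0.2997 -0.2649  0.0355]
bowl 368 163 z 0.0556 rect (array([ 503.7, -275.1]), array([60.4, 52.5]), 35.5) mean [ 0.5034 -0.2778  0.0531]
bowl 200 107 z 0.0365 rect (array([ 330.8, -389.9]), array([38.2, 33.8]), 81.6) mean [ 0.3297 -0.392   0.0336]
bowl 192 89 z 0.0364 rect (array([ 297.2, -268.3]), array([38. , 39.2]), 11.2) mean [ 0.2973 -0.2699  0.0341]
mat 3679 (array([ 468. , -249.5]), array([240.9, 288.2]), 90.0) 0.0046147905425413995
seat 409 (array([473.6,  76.9]), array([71.7, 71.7]), 85.3) 0.013464912551445482
red 90 (array([593.8, 233.5]), array([48.6, 39.2]), 84.8) [0.09537276 0.09927984 0.10389441]
knob 48 [0.59092285 0.23246858 0.13600256] (array([591.1, 234.2]), array([18.4, 18.2]), 84.3) 0.1456705056434856
yellow 25 [0.56706102 0.06924669 0.05854633]
base 2259 (array([529. , 116.8]), array([309.2, 197.2]), 84.9) 0.009605090232826843
rail 418 (array([657.8, 112.4]), array([316.8, 188.8]), 86.9)
```

View pics/crop1.png

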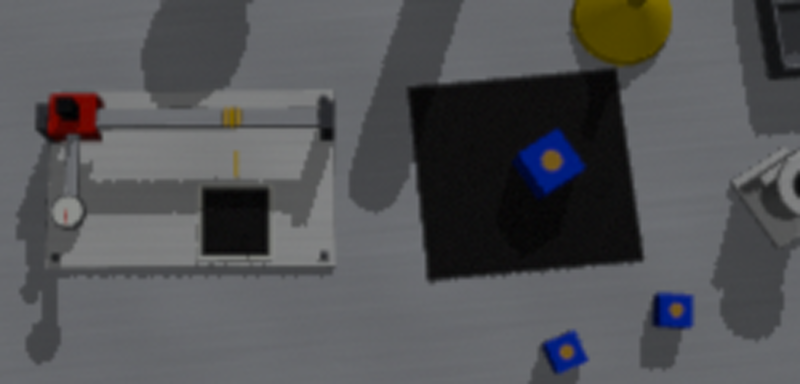

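```bash
cat > g.py <<'E'
import sys; from h import *
from scipy.spatial.transform import Rotation as R
def to(x,y,z,yaw=None):
    o=manip.get_obs(); M=R.from_quat(o["ee_rot"]).as_matrix(); p=o["position"]
    a=np.degrees(np.arctan2(M[1,0],M[0,0])); d=M.T@(np.array([x,y,z])-p)/.15
    s=0 if yaw is None else -((yaw-a+180)%360-180)/30
    print("t",round(o["clock"],2),"at",np.round(p,4),"yaw",round(a,1),"delta",np.round(d,3),"spin",round(s,3),"j",np.round(o["joint_pos"],2),"F",np.round(o["ft_force"],1),"w",round(o["grip_width"],3))
if __name__=="__main__": to(*map(float,sys.argv[1:]))
E
```

Request:
{"api": "carry_out", "payload": {"deltas": [[0.3,-0.1,0,-0.35,-1],[0.6,-0.2,0,-0.7,-1],[0.8,-0.27,0,-1,-1]], "force": 40}}

```text
clock: 1.68
position: [0.3498, -0.483, 0.2535]
ee_rot: [0.889, 0.458, 0.0, 0.0]
ft_force: [-0.2, -1.4, 0.6]
grip_width: 0.373
grasp_force: 0.0
```

```bash
python3 g.py .527 -.318 .2 117.8
```

```text
t 1.68 at [ 0.3498 -0.483   0.2535] yaw 54.5 delta [1.582 0.323 0.357] spin -2.11 j [ 1.03  0.28 -0.2   1.53  0.06  1.34  0.21] F [-0.2 -1.4  0.6] w 0.373
```

Request:
{"api": "carry_out", "payload": {"deltas": [[0.27,0.05,0.06,-0.35,-1],[0.54,0.11,0.12,-0.7,-1],[0.8,0.16,0.18,-1,-1]]}}

```text
clock: 2.05
position: [0.4387, -0.4008, 0.2262]
ee_rot: [0.741, 0.672, 0.0, 0.0]
ft_force: [-0.3, -0.8, 0.1]
grip_width: -0.003
grasp_force: 0.0
```

```bash
python3 g.py .527 -.318 .2 117.8
```

```text
t 2.05 at [ 0.4387 -0.4008  0.2262] yaw 84.4 delta [0.607 0.532 0.175] spin -1.114 j [ 0.94  0.3  -0.33  1.57  0.1   1.29  0.49] F [-0.3 -0.8  0.1] w -0.003
```

Request:
{"api": "carry_out", "payload": {"deltas": [[0.2,0.18,0.06,-0.35,-1],[0.4,0.36,0.12,-0.7,-1],[0.6,0.53,0.18,-1,-1],[0.6,0.53,0.18,-1,-1]]}}

```text
clock: 2.55
position: [0.5281, -0.3168, 0.1985]
ee_rot: [0.541, 0.841, 0.001, -0.001]
ft_force: [-0.7, -0.6, -0.2]
grip_width: -0.001
grasp_force: 0.0
```

```bash
python3 g.py .527 -.318 .068 117.8; python3 - <<'E'
from m import *
s=camera("side"); save(cv2.resize(s["img"][180:330,240:450],None,fx=3.5,fy=3.5),"s1.png")
c=camera("top"); B=bowl(c,[.5,-.272]); zt=np.percentile(B[:,2],95); print(len(B),zt,rect(B[B[:,2]>zt-.008]))
E
```

```text
t 2.55 at [ 0.5281 -0.3168  0.1985] yaw 114.5 delta [-0.006 -0.011  0.87 ] spin -0.111 j [ 0.82  0.38 -0.45  1.54  0.17  1.26  0.77] F [-0.7 -0.6 -0.2] w -0.001
216 0.05919765124497141 (array([ 502.9, -271.4]), array([51.7, 53.3]), 28.4)
```

Request:
{"api": "carry_out", "payload": {"deltas": [[0,0,0.3,-0.1,-1],[0,0,0.6,-0.12,-1],[0,-0.01,0.8,-0.12,-1],[0,-0.01,0.87,-0.12,-1],[0,-0.01,0.87,-0.12,-1]]}}

```text
clock: 3.28
position: [0.5245, -0.322, 0.0692]
ee_rot: [0.518, 0.855, -0.0, 0.0]
ft_force: [-0.4, 0.3, 0.4]
grip_width: 0.003
grasp_force: 0.0
```

```bash
python3 g.py .5034 -.2711 .068 118; python3 - <<'E'
from m import *
s=camera("side"); save(cv2.resize(s["img"][200:330,270:450],None,fx=4,fy=4),"s2.png")
E
```

```text
t 3.27 at [ 0.5245 -0.322   0.0692] yaw 117.6 delta [0.366 0.032 0.008] spin -0.015 j [ 0.82  0.51 -0.43  1.66  0.24  1.03  0.79] F [-0.4  0.3  0.4] w 0.003
```

View pics/s2.png

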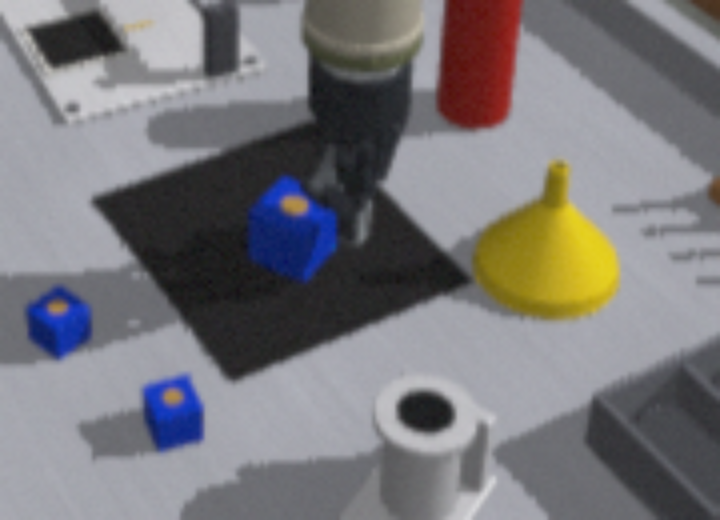

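Request:
{"api": "carry_out", "payload": {"deltas": [[0.05,0.03,0,0,-1],[0.1,0.03,0,0,-1],[0.13,0.03,0,0,-1],[0.16,0.03,0,0,-1],[0.19,0.03,0,0,-1],[0.22,0.03,0,0,-1],[0.22,0.03,0,0,-1]]}}

```text
clock: 4.2
position: [0.513, -0.2893, 0.0686]
ee_rot: [0.517, 0.856, 0.0, -0.0]
ft_force: [0.1, 0.4, 0.6]
grip_width: 0.002
grasp_force: 0.1
```

```bash
python3 g.py .5034 -.2711 .068 118; python3 - <<'E'
from m import *
s=camera("side"); save(cv2.resize(s["img"][200:330,270:450],None,fx=4,fy=4),"s3.png")
c=camera("top"); B=bowl(c,[.5,-.272],.1); print(len(B),np.percentile(B[:,2],[5,50,95]),rect(B))
E
```

```text
t 4.2 at [ 0.513  -0.2893  0.0686] yaw 117.7 delta [ 0.137 -0.     0.004] spin -0.011 j [ 0.8   0.47 -0.45  1.73  0.23  1.    0.75] F [0.1 0.4 0.6] w 0.002
198 [0.04821377 0.05448135 0.05875494] (array([ 499.2, -261.5]), array([55.9, 65.5]), 28.1)
```

View pics/s3.png

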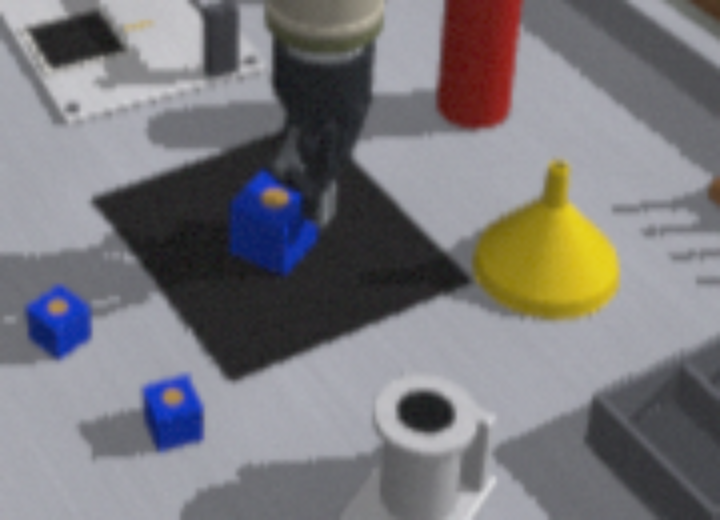

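```bash
cat >> m.py <<'E'
def top_normal(B):
    # dominant plane near-horizontal of bowl points (RANSAC)
    rng=np.random.default_rng(0); best=None
    for _ in range(400):
        q=B[rng.choice(len(B),3,False)]; n=np.cross(q[1]-q[0],q[2]-q[0]); l=np.linalg.norm(n)
        if l<1e-5: continue
        n=n/l*np.sign(n[2]) 
        if n[2]<.6: continue
        k=np.abs((B-q[0])@n)<.003
        if best is None or k.sum()>best.sum(): best=k
    Q=B[best]; n=np.linalg.svd(Q-Q.mean(0))[2][2]; n*=np.sign(n[2]); return best.sum(),np.round(n,2),np.round(Q.mean(0),3)
E
python3 - <<'E'
from m import *
for n in("top","side"):
    c=camera(n); B=bowl(c,[.5,-.262],.1); print(n,len(B),top_normal(B),B[:,2].min(),B[:,2].max())
E
```

```text
top 198 (np.int64(133), array([ 0.  , -0.04,  1.  ]), array([ 0.494, -0.256,  0.055])) -0.0024617842452026076 0.06505802401574909
side 386 (np.int64(81), array([-0.11, -0.09,  0.99]), array([ 0.487, -0.262,  0.052])) 0.0008366672488709662 0.13195737931598486
```

It slid instead of tipping. I'll back off, go lower and push forward and up along the tipping arc.

Request:
{"api": "carry_out", "payload": {"deltas": [[-0.03,0,0,0,-1],[-0.03,0,0.06,0,-1],[0,0,0.06,0,-1],[0.03,0,0.06,0,-1],[0.053,0,0.031,0,-1],[0.079,0,0.003,0,-1],[0.107,0,-0.021,0,-1],[0.137,0,-0.043,0,-1],[0.17,0,-0.063,0,-1],[0.203,0,-0.08,0,-1],[0.203,0,-0.08,0,-1]]}}

```text
clock: 5.78
position: [0.4993, -0.2624, 0.081]
ee_rot: [0.517, 0.856, 0.0, 0.0]
ft_force: [0.4, 0.3, 0.4]
grip_width: 0.006
grasp_force: 0.5
```

```bash
python3 g.py .494 -.256 .068 118; python3 - <<'E'
from m import *
for n in("top","side"):
    c=camera(n); B=bowl(c,[.485,-.24],.1); print(n,len(B),top_normal(B),rect(B))
save(cv2.resize(c["img"][200:330,270:450],None,fx=4,fy=4),"s4.png")
E
```

```text
t 5.78 at [ 0.4993 -0.2624  0.081 ] yaw 117.7 delta [ 0.054 -0.011  0.087] spin -0.011 j [ 0.8   0.4  -0.47  1.79  0.21  1.    0.73] F [0.4 0.3 0.4] w 0.006
top 213 (np.int64(147), array([-0.2 ,  0.45,  0.87]), array([ 0.479, -0.231,  0.061])) (array([ 483. , -236.6]), array([51.8, 62.9]), 30.6)
side 389 (np.int64(92), array([ 0.3 , -0.75,  0.59]), array([ 0.487, -0.265,  0.047])) (array([ 495.8, -216.9]), array([102.2, 101.7]), 27.4)
```

Request:
{"api": "carry_out", "payload": {"deltas": [[0.035,0,-0.013,0,-1],[0.071,0,-0.023,0,-1],[0.107,0,-0.031,0,-1],[0.145,0,-0.035,0,-1],[0.182,0,-0.036,0,-1],[0.22,0,-0.036,0,-1],[0.22,0,-0.036,0,-1],[0.1,0,-0.1,0,-1],[-0.1,0,-0.15,0,-1],[-0.1,0,-0.15,0,-1]]}}

```text
clock: 7.12
position: [0.5064, -0.2781, 0.1033]
ee_rot: [0.519, 0.855, -0.0, 0.0]
ft_force: [-0.9, 0.3, 0.4]
grip_width: -0.002
grasp_force: 0.0
```

```bash
python3 g.py .494 -.256 .068 118; python3 - <<'E'
from m import *
for n in("top","side"):
    c=camera(n); B=bowl(c,[.47,-.21],.1); print(n,len(B),top_normal(B),rect(B)); T=B[B[:,2]>np.percentile(B[:,2],95)-.01]; print(rect(T),np.percentile(B[:,2],95))
save(cv2.resize(c["img"][200:330,270:450],None,fx=4,fy=4),"s5.png")
E
```

```text
t 7.12 at [ 0.5064 -0.2781  0.1033] yaw 117.5 delta [ 0.169 -0.005  0.235] spin -0.016 j [ 0.81  0.4  -0.47  1.74  0.2   1.05  0.75] F [-0.9  0.3  0.4] w -0.002
top 237 (np.int64(162), array([0.06, 0.03, 1.  ]), array([ 0.469, -0.208,  0.057])) (array([ 472.6, -212.7]), array([56. , 62.4]), 28.5)
(array([ 468.2, -208.8]), array([51.7, 50.7]), 27.4) 0.060885502150094695
side 415 (np.int64(158), array([-0.01, -0.02,  1.  ]), array([ 0.466, -0.212,  0.055])) (array([ 486.1, -192.5]), array([110.7,  71.3]), 25.7)
(array([ 465.6, -211.5]), array([55.7, 51.9]), 27.9) 0.057593143368050055
```

View pics/s5.png

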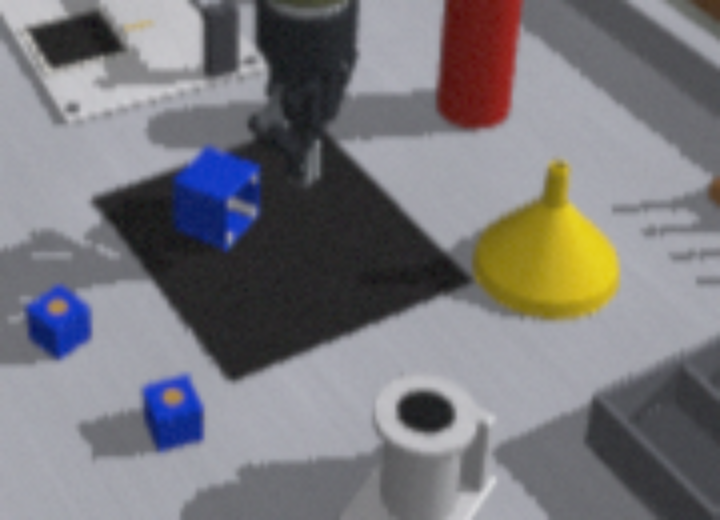

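Request:
{"api": "carry_out", "payload": {"deltas": [[0.1,-0.02,-0.1,0,1],[0.3,-0.02,-0.1,0,1],[0.52,-0.02,-0.1,0,1],[0.52,-0.02,0,0,1],[0.52,-0.02,0,0,1],[0.52,-0.02,0.2,0,1],[0.52,-0.02,0.39,0,1],[0.52,-0.02,0.39,0,1],[0.52,-0.02,0.39,0,-1],[0.52,-0.02,0.39,0,-1],[0.52,-0.02,0.39,0,-1],[0.52,-0.02,0.39,0,-1]], "force": 30}}

```text
clock: 8.72
position: [0.4682, -0.209, 0.0461]
ee_rot: [0.518, 0.856, -0.0, 0.001]
ft_force: [-1.1, -0.3, 7.0]
grip_width: 0.603
grasp_force: 32.3
```

Request:
{"api": "carry_out", "payload": {"deltas": [[0,0,-0.08,0,-1],[-0.2,0,-0.08,0,-1],[-0.37,0,-0.08,0,-1],[-0.37,0,-0.08,0,-1],[-0.37,0,0,0,-1],[-0.37,0,0.0,0,-1],[-0.37,0,0,0,1],[-0.37,0,0,0,1],[-0.37,0,0,0,1],[-0.37,0,-0.3,0,1],[-0.37,0,-0.6,0,1],[-0.6,0,-0.6,0,-1],[-0.78,0,-0.6,0,-1],[-0.78,0,-0.6,0,-1],[-0.78,0,-0.6,0,-1],[-0.78,0,-0.6,0,-1]]}}

```text
clock: 10.72
position: [0.5216, -0.3111, 0.1348]
ee_rot: [0.517, 0.856, 0.0, -0.0]
ft_force: [0.2, -0.2, 0.5]
grip_width: 0.001
grasp_force: 0.0
```

```bash
python3 - <<'E'
from m import *
for n in("top","side"):
    c=camera(n); B=bowl(c,[.495,-.26],.1); print(n,len(B),top_normal(B)); T=B[B[:,2]>np.percentile(B[:,2],95)-.01]; print(rect(T),np.percentile(B[:,2],95))
E
python3 g.py .495 -.26 .07 118
```

```text
top 237 (np.int64(147), array([ 0.  , -0.01,  1.  ]), array([ 0.494, -0.255,  0.057]))
(array([ 494.7, -256. ]), array([51.7, 50.8]), 28.3) 0.06154182187839923
side 437 (np.int64(160), array([-0.02,  0.01,  1.  ]), array([ 0.493, -0.26 ,  0.055]))
(array([ 492.8, -257.7]), array([55.9, 52.5]), 27.9) 0.057331562948671484
t 10.82 at [ 0.5216 -0.3114  0.1349] yaw 117.7 delta [0.386 0.002 0.433] spin -0.01 j [ 0.83  0.42 -0.46  1.63  0.2   1.14  0.8 ] F [-0.3  0.1  0. ] w -0.003
```

Request:
{"api": "carry_out", "payload": {"deltas": [[0,0,0.25,0,-1],[0,0,0.446,0,-1],[0.1,0,0.446,0,-1],[0.16,0,0.446,0,-1],[0.185,0,0.446,0,-1],[0.216,0,0.418,0,-1],[0.248,0,0.393,0,-1],[0.282,0,0.371,0,-1],[0.319,0,0.352,0,-1],[0.357,0,0.337,0,-1],[0.396,0,0.324,0,-1],[0.396,0,0.324,0,-1]]}}

```text
clock: 12.32
position: [0.494, -0.259, 0.0863]
ee_rot: [0.517, 0.856, -0.0, 0.0]
ft_force: [0.6, 0.0, 0.8]
grip_width: -0.002
grasp_force: 0.0
```

```bash
python3 - <<'E'
from m import *
for n in("top","side"):
    c=camera(n); B=bowl(c,[.48,-.24],.1); print(n,len(B),top_normal(B),rect(B))
save(cv2.resize(c["img"][200:330,270:450],None,fx=4,fy=4),"s6.png")
E
python3 g.py .495 -.26 .07 118
```

```text
top 227 (np.int64(139), array([-0.29,  0.62,  0.73]), array([ 0.477, -0.221,  0.061])) (array([ 481.6, -233. ]), array([51. , 59.8]), 28.3)
side 301 (np.int64(49), array([0.33, 0.31, 0.89]), array([ 0.476, -0.234,  0.041])) (array([ 490.1, -217.1]), array([106.3,  90.9]), 37.4)
t 12.43 at [ 0.4941 -0.2595  0.0862] yaw 117.7 delta [-0.006  0.004  0.108] spin -0.012 j [ 0.81  0.39 -0.48  1.8   0.21  1.01  0.73] F [-0.8 -0.4  0.9] w 0.001
```

View pics/s6.png

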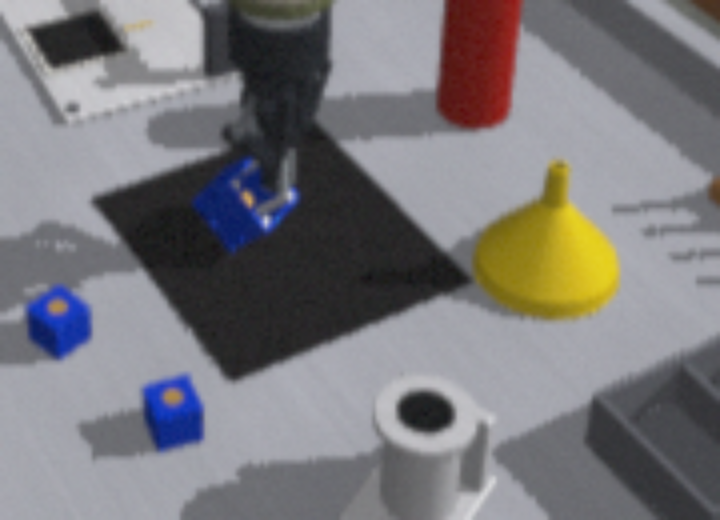

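Request:
{"api": "carry_out", "payload": {"deltas": [[0.04,0,-0.015,0,-1],[0.08,0,-0.025,0,-1],[0.12,0,-0.035,0,-1],[0.16,0,-0.05,0,-1],[0.16,0,-0.05,0,-1],[0.16,0,-0.3,0,-1],[0.16,0,-0.5,0,-1],[0.16,0,-0.5,0,-1]]}}

```text
clock: 13.42
position: [0.4843, -0.2389, 0.1636]
ee_rot: [0.518, 0.856, -0.0, 0.002]
ft_force: [-0.7, -0.4, -0.2]
grip_width: 0.001
grasp_force: 0.0
```

```bash
python3 - <<'E'
from m import *
for n in("top","side"):
    c=camera(n); B=bowl(c,[.465,-.21],.1); print(n,len(B),top_normal(B),rect(B)); T=B[B[:,2]>np.percentile(B[:,2],95)-.01]; print(rect(T),np.percentile(B[:,2],95))
save(cv2.resize(c["img"][200:330,270:450],None,fx=4,fy=4),"s7.png")
E
python3 g.py .465 -.21 .045 118
```

```text
top 180 (np.int64(68), array([-0.04,  0.06,  1.  ]), array([ 0.473, -0.215,  0.009])) (array([ 473.1, -216.1]), array([52. , 63.8]), 28.5)
(array([ 470.8, -211.3]), array([51.5, 53.2]), 28.3) 0.058104210857421915
side 407 (np.int64(71), array([ 0.5 , -0.41,  0.77]), array([ 0.47 , -0.216,  0.026])) (array([ 481.1, -191.4]), array([124.7,  75. ]), 59.4)
(array([ 468.4, -213.8]), array([57.2, 53.9]), 29.6) 0.052987239046933636
t 13.53 at [ 0.4828 -0.2384  0.161 ] yaw 117.6 delta [ 0.223 -0.017  0.773] spin -0.012 j [ 0.82  0.26 -0.51  1.78  0.14  1.13  0.75] F [-0.9 -0.4 -0.4] w -0.0
```

View pics/s7.png

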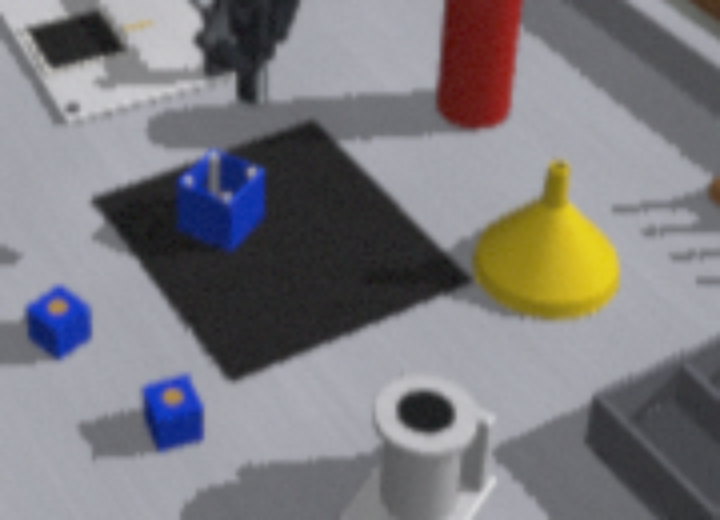

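Request:
{"api": "carry_out", "payload": {"deltas": [[0.1,0,0,0,1],[0.195,0.005,0,0,1],[0.195,0.005,0.1,0,1],[0.195,0.005,0.2,0,1],[0.195,0.005,0.3,0,1],[0.195,0.005,0.5,0,1],[0.195,0.005,0.7,0,1],[0.195,0.005,0.77,0,1],[0.195,0.005,0.77,0,1],[0.195,0.005,0.77,0,-1],[0.195,0.005,0.77,0,-1],[0.195,0.005,0.77,0,-1],[0.195,0.005,0.77,0,-1],[0.195,0.005,0.6,0,-1],[0.195,0.005,0.4,0,-1],[0.195,0.005,0.2,0,-1],[0.195,0.005,0.2,0,-1]]}}

```text
clock: 15.65
position: [0.4713, -0.2125, 0.1335]
ee_rot: [0.518, 0.856, -0.0, 0.002]
ft_force: [0.3, 0.9, -2.6]
grip_width: 0.608
grasp_force: 32.2
```

```bash
python3 - <<'E'
from m import *
o=manip.get_obs(); p=o["position"]
for n in("top","side"):
    c=camera(n); B=bowl(c,p[:2],.07); B=B[B[:,2]>.04]; print(n,len(B),rect(B)) if len(B) else print(n,0); print(np.percentile(B[:,2],[2,50,98]),B.mean(0))
E
python3 g.py .4736 .0769 .13 118
```

```text
top 24 (array([ 472.4, -192.1]), array([31.6, 17.5]), 27.9)
[0.09119782 0.13943101 0.14507973] [ 0.47268393 -0.18955409  0.12567534]
side 288 (array([ 462.1, -217. ]), array([74.4, 54.9]), 23.7)
[0.09050091 0.11591882 0.14053602] [ 0.46885357 -0.22444283  0.11607567]
t 15.75 at [ 0.4698 -0.212   0.1309] yaw 117.6 delta [1.694 0.916 0.005] spin -0.012 j [ 0.81  0.25 -0.53  1.87  0.14  1.06  0.71] F [-0.3 -0.3 -1.2] w 0.599
```

Request:
{"api": "carry_out", "payload": {"deltas": [[0.3,0.16,-0.1,0,-1],[0.6,0.32,-0.1,0,-1],[0.85,0.46,-0.1,0,-1],[0.85,0.46,-0.1,0,-1]]}}

```text
clock: 16.25
position: [0.4714, -0.0634, 0.1452]
ee_rot: [0.515, 0.857, 0.0, -0.001]
ft_force: [-0.7, -0.9, -1.6]
grip_width: 0.604
grasp_force: 32.1
```

```bash
python3 g.py .4736 .0769 .13 118
```

```text
t 16.25 at [ 0.4714 -0.0634  0.1452] yaw 118.0 delta [0.819 0.452 0.102] spin -0.001 j [ 0.65  0.15 -0.65  1.95  0.1   1.08  0.45] F [-0.7 -0.9 -1.6] w 0.604
```

Request:
{"api": "carry_out", "payload": {"deltas": [[0.3,0.17,0,0,-1],[0.6,0.34,0,0,-1],[0.82,0.45,0.1,0,-1],[0.82,0.45,0.3,0,-1],[0.82,0.45,0.5,0,-1],[0.82,0.45,0.57,0,-1],[0.82,0.45,0.59,0,-1],[0.82,0.45,0.59,0,-1]]}}

```text
clock: 17.25
position: [0.4752, 0.0731, 0.0583]
ee_rot: [0.518, 0.855, 0.0, 0.0]
ft_force: [0.7, -0.1, -1.5]
grip_width: 0.607
grasp_force: 32.0
```

```bash
python3 g.py .474 .077 .055 118;  python3 - <<'E'
from m import *
for n in("top","side"):
    c=camera(n); B=bowl(c,[.474,.077],.07); print(n,len(B),np.percentile(B[:,2],[2,50,98]) if len(B) else 0, rect(B) if len(B) else 0)
E
```

```text
t 17.25 at [0.4752 0.0731 0.0583] yaw 117.6 delta [0.027 0.005 0.022] spin -0.012 j [ 0.4   0.32 -0.72  2.    0.26  0.91  0.03] F [ 0.7 -0.1 -1.5] w 0.607
top 0 0 0
side 223 [0.0123083  0.03983225 0.06481017] (array([471.6,  67.6]), array([67. , 53.8]), 18.3)
```

Request:
{"api": "carry_out", "payload": {"deltas": [[0.02,0,0.01,0,-1],[0.02,0,0.02,0,-1],[0.02,0,0.025,0,-1],[0.02,0,0.025,0,0.7],[0.02,0,0.025,0,0.7],[0.02,0,0.025,0,0.7],[0.02,0,-0.15,0,0.7],[0.02,0,-0.5,0,0.7],[0.02,0,-0.85,0,0.7],[0.02,0,-0.85,0,0.7]]}}

```text
clock: 18.6
position: [0.4754, 0.0764, 0.1889]
ee_rot: [0.518, 0.856, 0.002, 0.003]
ft_force: [0.3, 0.7, -1.2]
grip_width: 0.85
grasp_force: 0.0
```

```bash
python3 - <<'E'
from m import *
for n in("top","side"):
    c=camera(n); B=bowl(c,[.474,.077],.07); print(n,len(B),np.percentile(B[:,2],[2,50,98]) if len(B) else 0); T=B[B[:,2]>.05]; print(rect(T) if len(T)>5 else 0)
    if n=="top":
        P,u,v=pts(c); k=(P[:,2]>.11)&(P[:,2]<.16)&(np.hypot(P[:,0]-.591,P[:,1]-.2335)<.03); print("knob",k.sum(),rect(P[k]) if k.any() else 0)
        save(cv2.resize(c["img"][150:250,210:350],None,fx=5,fy=5),"t8.png")
E
python3 g.py .591 .2335 .2 174.9; python3 g.py .591 .2335 .2 84.9
```

```text
top 0 0
0
knob 45 (array([591.4, 234.1]), array([18.5, 16.8]), 85.2)
side 279 [0.01187466 0.04103765 0.06343997]
(array([472.4,  73.6]), array([55. , 54.7]), 28.7)
t 18.7 at [0.4733 0.0757 0.1852] yaw 117.6 delta [ 0.568  1.183 -0.099] spin -1.909 j [ 0.48  0.13 -0.77  1.89  0.1   1.16  0.15] F [-0.3  0.7 -1. ] w 0.849
t 18.7 at [0.4733 0.0757 0.1852] yaw 117.6 delta [ 0.568  1.183 -0.099] spin 1.091 j [ 0.48  0.13 -0.77  1.89  0.1   1.16  0.15] F [-0.3  0.7 -1. ] w 0.849
```

View pics/t8.png

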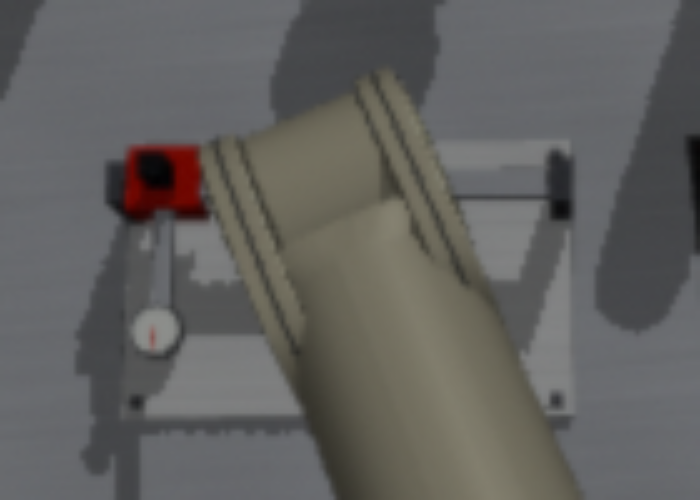

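Request:
{"api": "carry_out", "payload": {"deltas": [[0.1,0.2,-0.1,-0.3,1],[0.2,0.4,-0.1,-0.65,1],[0.28,0.6,-0.1,-1,1],[0.28,0.6,-0.1,-1,1]], "force": 60}}

```text
clock: 19.2
position: [0.5332, 0.1568, 0.1981]
ee_rot: [0.276, 0.961, 0.0, -0.002]
ft_force: [-0.3, -0.6, 0.4]
grip_width: 1.002
grasp_force: 0.0
```

```bash
python3 g.py .591 .234 .2 174.9
```

```text
t 19.2 at [0.5332 0.1568 0.1981] yaw 147.9 delta [-0.053  0.641 -0.013] spin -0.9 j [ 0.35  0.33 -0.85  1.68  0.26  1.25  0.45] F [-0.3 -0.6  0.4] w 1.002
```

Request:
{"api": "carry_out", "payload": {"deltas": [[-0.02,0.25,0,-0.35,1],[-0.04,0.5,0,-0.7,1],[-0.053,0.64,0,-0.9,1],[-0.053,0.64,0,-0.9,1],[-0.053,0.64,0,-0.9,1]]}}

```text
clock: 19.82
position: [0.591, 0.2306, 0.1994]
ee_rot: [0.048, 0.999, -0.001, -0.001]
ft_force: [-0.1, -0.4, -0.2]
grip_width: 0.999
grasp_force: 0.0
```

```bash
python3 g.py .591 .234 .128 174.9; python3 - <<'E'
from m import *
c=camera("top"); B=bowl(c,[.474,.077],.07); print(len(B),rect(B) if len(B) else 0); T=B[B[:,2]>.05]; print(rect(T) if len(T)>5 else 0)
c=camera("side"); B=bowl(c,[.474,.077],.07);T=B[B[:,2]>.05]; print(rect(T) if len(T)>5 else 0)
E
```

```text
t 19.82 at [0.591  0.2306 0.1994] yaw 174.5 delta [0.002 0.023 0.476] spin -0.015 j [ 0.2   0.54 -0.89  1.47  0.42  1.34  0.75] F [-0.1 -0.4 -0.2] w 0.999
0 0
0
(array([471.3,  73.9]), array([57. , 56.2]), 25.3)
```

Request:
{"api": "carry_out", "payload": {"deltas": [[0,0.02,0.2,-0.015,1],[0,0.02,0.4,-0.015,1],[0,0.02,0.475,-0.015,1],[0,0.02,0.475,-0.015,1],[0,0.02,0.475,-0.015,-1],[0,0.02,0.475,-0.015,-1],[0,0.02,0.475,-0.015,-1],[0,0.02,0.475,-0.015,-1],[0,0.02,0.475,-0.015,-1],[0,0.02,0.475,-0.015,-1]]}}

```text
clock: 21.18
position: [0.5921, 0.2349, 0.1294]
ee_rot: [0.043, 0.999, 0.0, 0.0]
ft_force: [-0.8, -1.5, 5.5]
grip_width: 0.201
grasp_force: 59.5
```

```bash
python3 g.py .5785 .0675 .128 174.9
```

```text
t 21.18 at [0.5921 0.2349 0.1294] yaw 175.1 delta [-0.005 -1.119  0.009] spin 0.007 j [ 0.18  0.6  -0.86  1.54  0.48  1.22  0.72] F [-0.8 -1.5  5.5] w 0.201
```

Request:
{"api": "carry_out", "payload": {"deltas": [[0,-0.1,0,0,-1],[0,-0.25,0,0,-1],[0,-0.4,0,0,-1],[0,-0.55,0,0,-1],[0,-0.7,0,0,-1],[0,-0.82,0,0,-1],[0,-0.9,0,0,-1],[0,-0.9,0,0,-1]]}}

```text
clock: 22.18
position: [0.5804, 0.0986, 0.1294]
ee_rot: [0.044, 0.999, -0.001, 0.0]
ft_force: [-0.4, -1.7, 6.8]
grip_width: 0.195
grasp_force: 62.3
```

```bash
python3 g.py .5785 .0675 .128 174.9; python3 - <<'E'
from m import *
c=camera("side"); B=bowl(c,[.474,.077],.07);T=B[B[:,2]>.05]; print(rect(T) if len(T)>5 else 0)
c=camera("top"); B=bowl(c,[.474,.077],.07);T=B[B[:,2]>.05]; print(rect(T) if len(T)>5 else 0)
P,u,v=pts(c); im=c["img"].astype(int)[v,u]
yl=(im[:,0]>100)&(im[:,1]>80)&(im[:,2]<.6*im[:,1])&(np.hypot(P[:,0]-.57,P[:,1]-.08)<.07); print(yl.sum(),[np.round(p,3).tolist() for p in P[yl]][:20])
E
```

```text
t 22.18 at [0.5804 0.0986 0.1294] yaw 175.0 delta [-0.005 -0.208  0.009] spin 0.004 j [ 0.45  0.5  -0.88  1.67  0.42  1.17  0.94] F [-0.4 -1.7  6.8] w 0.195
(array([472.9,  73.4]), array([57.3, 52.8]), 27.1)
(array([465.3,  91.2]), array([50.1, 20.3]), 31.3)
0 []
```

Request:
{"api": "carry_out", "payload": {"deltas": [[0,-0.04,0,0,-1],[0,-0.08,0,0,-1],[0,-0.1,0,0,-1],[0,-0.1,0,0,-1]]}}

```text
clock: 22.78
position: [0.5792, 0.0845, 0.1294]
ee_rot: [0.043, 0.999, -0.0, 0.0]
ft_force: [-1.8, -0.3, 8.0]
grip_width: 0.201
grasp_force: 62.4
```

```bash
python3 - <<'E'
from h import *
c=camera("top"); im=cv2.imread("pics/top0.png")[:,:,::-1].astype(int)
m=(im[:,:,0]>90)&(im[:,:,1]>65)&(im[:,:,2]<.6*im[:,:,1]); m[:, :260]=0; m[:,330:]=0; m[:170]=0; m[215:]=0
v,u=np.nonzero(m); f=K(c); R=np.asarray(c["R"]); C=-R.T@c["t"]
for lo,hi,z in((0,191,.0745),(191,300,.008)):
    k=(v>=lo)&(v<hi); w=(im[v[k],u[k],0]-im[v[k],u[k],2]).astype(float)
    d=R.T@np.array([((u[k]*w).sum()/w.sum()-c["cx"])/f,((v[k]*w).sum()/w.sum()-c["cy"])/f,1]); print(k.sum(),C+d*(z-C[2])/d[2])
E
python3 g.py .5785 .0675 .128 174.9
```

```text
25 [0.57844755 0.06783421 0.0745    ]
7 [0.53822915 0.07217438 0.008     ]
t 22.82 at [0.5792 0.0845 0.1294] yaw 175.1 delta [-0.005 -0.113  0.009] spin 0.006 j [ 0.47  0.5  -0.88  1.68  0.41  1.16  0.97] F [-2.1 -1.2  7.8] w 0.2
```

Request:
{"api": "carry_out", "payload": {"deltas": [[0,-0.02,0,0,-1],[0,-0.045,0,0,-1],[0,-0.045,0,0,-1]]}}

```text
clock: 23.2
position: [0.5787, 0.0786, 0.1294]
ee_rot: [0.043, 0.999, 0.0, 0.0]
ft_force: [-0.7, 0.9, 5.5]
grip_width: 0.199
grasp_force: 62.2
```

Request:
{"api": "carry_out", "payload": {"deltas": [[0,-0.013,0,0,-1],[0,-0.013,0,0,-1]]}}

```text
clock: 23.45
position: [0.5786, 0.0783, 0.1294]
ee_rot: [0.042, 0.999, 0.001, 0.001]
ft_force: [3.0, 8.1, 2.6]
grip_width: 0.198
grasp_force: 61.7
```

Request:
{"api": "carry_out", "payload": {"deltas": [[0,-0.013,0,0,-1],[0,-0.013,0,0,-1]]}}

```text
clock: 23.7
position: [0.5786, 0.0775, 0.1294]
ee_rot: [0.042, 0.999, 0.002, 0.001]
ft_force: [5.2, 11.6, -0.6]
grip_width: 0.199
grasp_force: 61.4
```

Request:
{"api": "carry_out", "payload": {"deltas": [[0,-0.013,0,0,-1],[0,-0.013,0,0,-1]]}}

```text
clock: 23.95
position: [0.5783, 0.0735, 0.1294]
ee_rot: [0.042, 0.999, 0.001, 0.001]
ft_force: [0.4, 3.4, 5.8]
grip_width: 0.203
grasp_force: 62.2
```

Request:
{"api": "carry_out", "payload": {"deltas": [[0,-0.008,0,0,-1],[0,-0.008,0,0,-1],[0,-0.008,0,0,-1]]}}

```text
clock: 24.32
position: [0.5781, 0.0716, 0.1293]
ee_rot: [0.043, 0.999, 0.0, 0.0]
ft_force: [-0.3, 2.3, 6.4]
grip_width: 0.201
grasp_force: 62.3
```

Request:
{"api": "carry_out", "payload": {"deltas": [[0,-0.008,0,0,-1],[0,-0.008,0,0,-1],[0,-0.008,0,0,-1]]}}

```text
clock: 24.7
position: [0.5779, 0.0698, 0.1293]
ee_rot: [0.043, 0.999, -0.0, 0.0]
ft_force: [-0.6, -0.4, 7.7]
grip_width: 0.199
grasp_force: 62.4
```

Request:
{"api": "carry_out", "payload": {"deltas": [[0,-0.008,0,0,-1],[0,-0.008,0,0,-1],[0,-0.008,0,0,-1]]}}

```text
clock: 25.08
position: [0.5778, 0.0684, 0.1293]
ee_rot: [0.043, 0.999, -0.0, 0.0]
ft_force: [-1.0, 0.1, 9.3]
grip_width: 0.199
grasp_force: 62.5
```

```bash
python3 g.py .5785 .068 .128 174.9; python3 - <<'E'
from m import *
c=camera("top"); P,u,v=pts(c); im=c["img"].astype(int)[v,u]
n=np.hypot(P[:,0]-.57,P[:,1]-.068)<.16
red=(im[:,0]>90)&(im[:,0]>2*im[:,1])&n&(P[:,2]<.11); print("red",red.sum(),rect(P[red]) if red.any() else 0)
s=camera("side"); B=bowl(s,[.474,.077],.07);T=B[B[:,2]>.05]; print(rect(T),np.percentile(B[:,2],98))
save(np.hstack([cv2.resize(c["img"][150:250,230:330],None,fx=4,fy=4),cv2.resize(s["img"][150:250,240:340],None,fx=4,fy=4)]),"f9.png")
E
```

```text
t 25.07 at [0.5778 0.0684 0.1293] yaw 175.1 delta [-0.005 -0.002  0.009] spin 0.006 j [ 0.5   0.49 -0.88  1.69  0.41  1.16  1.  ] F [-1.   0.1  9.3] w 0.199
red 0 0
(array([473.6,  72.1]), array([58. , 53.1]), 24.3) 0.06365117259353599
```

View pics/f9.png

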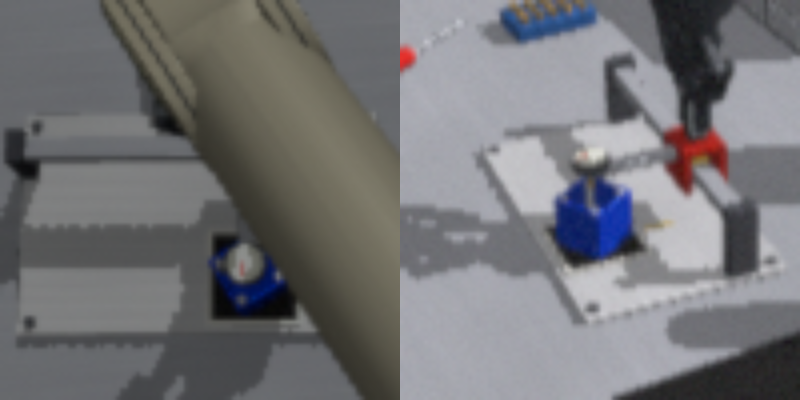

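```bash
python3 - <<'E'
from m import *
c=camera("top"); P,u,v=pts(c); im=c["img"].astype(int)[v,u]
k=(np.hypot(P[:,0]-.474,P[:,1]-.076)<.035)&(P[:,2]>.085)&(P[:,2]<.13)&(im[:,0]>60)
Q=P[k]; print(k.sum(),np.percentile(Q[:,2],[5,50,95]),Q.mean(0)); print(cv2.minEnclosingCircle((Q[:,:2]*1000).astype(np.float32)),rect(Q))
B=bowl(c,[.474,.077],.07);T=B[B[:,2]>.05];print(rect(T))
np.savez("f.npz",img=c["img"],depth=c["depth"])
# intensity-weighted dial blob, refit by pixels on plane z=.104
f=K(c);R=np.asarray(c["R"]);C=-R.T@c["t"]
uu,vv=u[k],v[k]; (cu,cv_),r=cv2.minEnclosingCircle(np.c_[uu,vv].astype(np.float32)); 
d=R.T@np.array([(cu-c["cx"])/f,(cv_-c["cy"])/f,1]); print(cu,cv_,r,C+d*(.104-C[2])/d[2])
# seat from the first picture, same method, z=.012
g=cv2.imread("pics/top0.png",0); m=(g[195:240,275:312]<40).astype(np.uint8); n,l,st,ce=cv2.connectedComponentsWithStats(m); i=1+st[1:,4].argmax()
pp=np.argwhere(l==i)[:,::-1]+[275,195]; (sc,ss,sa)=cv2.minAreaRect(pp.astype(np.float32)); d=R.T@np.array([(sc[0]-c["cx"])/f,(sc[1]-c["cy"])/f,1]); print("seat",sc,ss,sa,C+d*(.012-C[2])/d[2])
E
```

```text
90 [0.09079131 0.10428234 0.10951359] [0.4780456  0.07767119 0.10310188]
((482.65447998046875, 81.3384017944336), 25.22028350830078) (array([481.1,  76. ]), array([29.5, 49.6]), 70.6)
(array([471.1,  81.2]), array([51.2, 42. ]), 31.3)
290.0 213.0 7.071167945861816 [0.48153348 0.07955697 0.104     ]
seat (293.0, 219.0) (20.0, 20.0) 90.0 [0.47297001 0.07683991 0.012     ]
```

Request:
{"api": "carry_out", "payload": {"deltas": [[0,-0.005,0,0,-1],[0,-0.005,0,0,-1],[0,-0.005,0,0,-1]]}}

```text
clock: 25.6
position: [0.5778, 0.0676, 0.1293]
ee_rot: [0.043, 0.999, -0.0, 0.0]
ft_force: [-1.1, -0.1, 8.0]
grip_width: 0.201
grasp_force: 62.5
```

Request:
{"api": "carry_out", "payload": {"deltas": [[0,-0.006,0,0,-1],[0,-0.006,0,0,-1],[0,-0.006,0,0,-1]]}}

```text
clock: 25.98
position: [0.5777, 0.067, 0.1294]
ee_rot: [0.043, 0.999, -0.0, 0.0]
ft_force: [-1.2, 0.4, 7.6]
grip_width: 0.197
grasp_force: 62.4
```

```bash
python3 - <<'E'
from m import *
c=camera("top")
A=np.load("f.npz")
for nm,im,dp in(("a",A["img"],A["depth"]),("b",c["img"],c["depth"])):
    cc=dict(c,img=im,depth=dp); P,u,v=pts(cc); i=im.astype(int)[v,u]
    k=(np.hypot(P[:,0]-.474,P[:,1]-.0765)<.026)&(P[:,2]>.096)&(P[:,2]<.112)&(i.min(1)>70); w=i[k].sum(1)
    print(nm,k.sum(),np.average(P[k],axis=0,weights=w), rect(P[k]))
E
```

```text
a 67 [0.4740409  0.07828208 0.10540716] (array([473.2,  78.6]), array([28.5, 27.9]), 39.0)
b 67 [0.47381135 0.0766951  0.10529746] (array([473.5,  76.4]), array([27.9, 27. ]), 15.7)
```

Request:
{"api": "carry_out", "payload": {"deltas": [[0,-0.007,0,0,-1],[0,-0.007,0,0,-1],[0,-0.007,0,0,-1]]}}

```text
clock: 26.4
position: [0.5777, 0.0663, 0.1294]
ee_rot: [0.043, 0.999, 0.0, 0.0]
ft_force: [0.5, 1.5, 7.0]
grip_width: 0.2
grasp_force: 62.3
```

Request:
{"api": "carry_out", "payload": {"deltas": [[0,-0.007,0,0,-1],[0,-0.007,0,0,-1],[0,-0.007,0,0,-1]]}}

```text
clock: 26.78
position: [0.5776, 0.066, 0.1294]
ee_rot: [0.042, 0.999, 0.001, 0.0]
ft_force: [1.0, 4.7, 5.4]
grip_width: 0.202
grasp_force: 62.1
```

Request:
{"api": "carry_out", "payload": {"deltas": [[0,0.005,0,0,-1],[0,0.005,0,0,-1],[0,0.005,0,0,-1],[0,0.005,0,0,-1]]}}

```text
clock: 27.28
position: [0.5777, 0.0662, 0.1294]
ee_rot: [0.043, 0.999, 0.0, 0.0]
ft_force: [0.3, 1.9, 6.5]
grip_width: 0.203
grasp_force: 62.3
```

```bash
python3 - <<'E'
from m import *
c=camera("top"); P,u,v=pts(c); i=c["img"].astype(int)[v,u]
k=(np.hypot(P[:,0]-.474,P[:,1]-.0765)<.026)&(P[:,2]>.096)&(P[:,2]<.112)&(i.min(1)>70); print(P[k].mean(0),rect(P[k]))
o=manip.get_obs(); print(o["position"],o["ft_force"],o["grasp_force"],o["clock"])
if abs(P[k][:,1].mean()-.0765)<.003: print(ticket.hand_in())
E
```

```text
[0.47385226 0.07612245 0.10468056] (array([473.6,  75.8]), array([27.2, 28.2]), 39.4)
[0.57765445 0.06616394 0.12937397] [0.24040197 3.90388237 7.39166169] 62.282198667526245 27.325
the job is handed in; nothing more can be done
None
```

I turned the bowl over and stood it mouth-up on the seat, let go, then slid the carriage into the notch and handed in at 27.3 s still holding the knob. The dial measured within about 1 mm of the seat centre along the rail, but the hand-in reported no verdict.

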